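Snap the cork block into its spring-clip holder

ROBOT

A 7-joint arm with a two-finger parallel gripper is mounted at the origin on a cart in front of the work surface, level with it; the furniture and walls round the work are solid. World frame = base frame: x ahead of the robot, y to its left, z up, the work surface at z = 0. Lengths are in mm, angles in rad, forces in N, time in s.
With the tool pointing down it reaches from about 400 to 875 mm from the base axis. Payload 4.4 kg.
Tool frame: the origin (TCP) lies at the very end of the fingers, on their centre line; the grasp point (between the pads) lies 19 mm behind it; z points along the fingers, y is the direction in which the jaws open and shut (so a half turn about z gives the same grasp; the last joint's range is limited). The gripper opens to 85 mm and grips with 20 to 120 N. Pads are 22 mm wide; open, the fingers measure 114 mm over their backs; the gripper's body (76 mm by 85 mm) begins 54 mm behind the grasp point. The pads swing forward as they close: fully open they stand 13 mm farther back than shut.
Start: joints at [1.067, 0.628, 0.038, 1.517, -0.027, 0.996, -0.02], TCP at [275.594, -588.698, 231.313] pointing down, gripper open.
Joint ranges: [-3.06, 3.06], [-0.37, 2.12], [-1.25, 1.32], [0.18, 2.47], [-1.1, 4.24], [0.23, 1.98], [-2.94, 2.94]. Speed limits (rad/s): [2.57, 2.57, 3.14, 3.14, 3.14, 3.14, 3.14].

INTERFACE

Orientations are given as [roll, pitch, yaw] about the fixed x, y, z axes, in that order (R = Rz(yaw) Ry(pitch) Rx(roll)).
In Python, from cell import ctrl gives the robot as it stands.
- The arm moves only by the shell command python3 -m crank 'ROWS' [OPENING]. ROWS is JSON, a list that holds one entry, the list of rows, each a list of 6 numbers: the shift along the tool's x, y, z in units of 30 mm (1.0 is 30 mm), then the turn, a rotation vector about the tool's x, y, z in units of 6 degrees (1.0 is 6 degrees). In form: [[[tx, ty, tz, rx, ry, rz], ...]]. A call has 1 to 12 rows; each row shifts and turns the pose as measured when the row begins, along the tool's axes as they then stand; what a row does not reach is not made up. A row lasts 1/12 s, in which the tool goes at most 41.7 mm and 7.16 degrees, less where a joint would pass 70% of its speed; a pose out of reach is approached as far as the arm can. A call is refused whole if a number of a shift passes 1 or a number of a turn 1, either way. A call with a gripper value outside its range is refused whole. OPENING is the gripper command: -1 is fully open, 1 is shut, values between are in proportion, set as the call begins (- or left out, the last holds). The fingers move at their own pace and stop on an object; the grip force is fixed at half the most. Time passes only in rows, so rows that do not move let the fingers close. It gives the time, the measured TCP pose, the force and the opening at its end, in the units of the state.
- ctrl.read_state(): the state, without advancing time (a new reading comes with each control period).
- ctrl.get_image(name): name is "scene" or "top" or "wrist"; returns a dict with "color" (400x640x3 uint8, red, green, blue), "depth" (400x640 float32, mm along the optical axis (not along the pixel's ray), 0 where there is no reading), "camera_matrix" (3x3 intrinsics, pixels), "R" (3x3) and "t" (3): a world point X has camera coordinates R X + t. Camera axes: x right, y down, z forward; pixel columns grow to the right and rows downward; lengths in mm; the calibration is good to about 2 mm. A picture is of the moment at which its call begins.
- ctrl.finish_job(): hands the job in, once; it reports no verdict.
Trained networks look in a picture, given as the dict that the camera call returned (one of the last four; its "shot" number tells which), for a name from the list of things; names that differ only in an ending like _2 or _b are one class to them, and where a whole thing is asked for, a point or a joint stands for the part that bears it (a point fixed in the world has none). Each returns a list of dicts, best first, with "conf" (0 to 1); they miss things now and then, are a little off and sometimes report something else, mostly with a low value. They report only what shows in the picture. A call takes as long as a camera call.
- ctrl.search_frame(query, picture): "extent" ([centre column, centre row, width, height] in pixels, round what is visible of it).
The state is a dict: "clock": time; "qpos": joint angles; "qd": joint speeds; "tau": joint torques, N m; "eef_pos": TCP position; "tool_rot": TCP orientation; "force": force on the tool from outside, world axes, zero at the start; "torque": the same for the moment, N m; "width": finger opening in mm.
Only numpy, scipy, OpenCV 4.12 (cv2) and the standard library are available. Lean on these libraries where they do the work, as an engineer would, in place of code of your own. Each camera call takes 0.05 s, during which the arm holds its last target. There are 200 camera calls.

TASK

Put the loose cork sanding block away in the empty one of the two spring-clip holders: set it lengthwise between the two yellow catches and press it down so that they spring aside, until it sits flat on the holder's pads and both catches have snapped back over its ends. Then let go of it.

Things in the scene. Friction and masses are not known exactly. Their poses are not given: they have to be found in the camera images.
- block_center (a point): Centre (half-way up) of the loose tan cork sanding block, 86 mm long (its y axis, roughly away from the robot; either end first), 52 wide (x), 30 high (z), 0.035 to 0.07 kg, lying flat on the bench. Near it, in any order, lie a red-brown dressing stick (150x29x24 mm) and a flat grey-green slip stone (111x46x13 mm), not wanted.
- clip_holder: The empty holder, fixed; its twin beside it has a cork block in it. Base plate 132x84x6 mm. Origin: underside centre, at bench height; x along it, away from the robot; z up. A seated block lies lengthwise along x over the origin on pads (tops 10 mm high, at x = +-28 mm; only the base plate between them), its centre 25 mm high. Side guides at the pads, 60 mm apart, flare to 80 at 36 mm height.
- catch_near (a joint): Yellow spring catch at the holder's -x end: 0 shut, positive swung outward, to 0.6 rad; a spring shuts it. Shut, its 24 mm wide nose reaches in to x = -36 mm, underside 42 mm high (2 mm over a seated block); from there it slopes out and up to x = -51 mm at 65 mm height. About 0.2 rad lets a centred block pass; pushing it down past both catches takes some 4 to 8 N.
- catch_far (a joint): The same catch at the holder's +x end, mirrored (nose to x = +36 mm): 0 shut, positive swung outward, to 0.6 rad.

How it is judged (in metres and radians):
On the way:
1. the gripper presses the block past a catch, which is pushed open (contact force between the fingers and block above 0.5 N and value of joint any of catch_near, catch_far above 0.06 rad and horizontal distance between block_center and clip_holder below 0.03 m), for 0.02 s.
At the end, for the whole second after the job is handed in: The cork block lies released and at rest in the empty holder, along it within 10 degrees, its centre within 10 mm of the holder's middle lengthwise and sideways and 20 to 30 mm above the bench (on the pads: 25), and both catches are back within 0.06 rad of shut, over its ends (x of block_center in the frame of clip_holder between -0.01 and 0.01 m and y of block_center in the frame of clip_holder between -0.01 and 0.01 m and z of block_center in the frame of clip_holder between 0.02 and 0.03 m and angle between the y axis of block_center and the x axis of clip_holder, either way round below 0.17 rad and value of joint each of catch_near, catch_far below 0.06 rad and linear speed of block below 0.02 m/s and contact force between the fingers and block below 0.1 N); the robot touches nothing.
It also fails if it takes over 42 s, if anything falls off the work surface, if the arm or the gripper's body presses on something with over 40 N, if the wrist force passes 120 N, or if a joint passes its speed limit or range.

## Working session

There is one attempt and no reset: what is moved stays moved. The work goes in short steps, Python scripts to look and compute and a shell command to move; the robot and the scene stay as the last step left them, time stands still between calls to the robot, and variables do not carry over. Pictures are saved under pics/ and viewed, about 8 in all and at most 12, crops included, and the job is handed in when it is done.

```bash
ls; mkdir -p pics
cat > h.py <<'E'
import numpy as np, cv2
from cell import ctrl
def save(im,name,crop=None,scale=1):
    c=im["color"][:,:,::-1]
    if crop: c=c[crop[1]:crop[3],crop[0]:crop[2]]
    cv2.imwrite("pics/"+name,cv2.resize(c,None,fx=scale,fy=scale))
def pt(im,u,v,z=None):
    K=np.array(im["camera_matrix"]);R=np.array(im["R"]);t=np.array(im["t"])
    r=np.linalg.inv(K)@[u,v,1]
    if z is None: return R.T@(r*im["depth"][int(round(v)),int(round(u))]-t)
    o=-R.T@t; d=R.T@r
    return o+d*(z-o[2])/d[2]
def cloud(im):
    K=np.array(im["camera_matrix"]);R=np.array(im["R"]);t=np.array(im["t"])
    v,u=np.mgrid[:400,:640]; d=im["depth"]
    p=np.stack([(u-K[0,2])/K[0,0]*d,(v-K[1,2])/K[1,1]*d,d],-1)
    return (p-t)@R
E
python3 - <<'E'
from h import *
im=ctrl.get_image("top"); save(im,"top1.png")
for q in ["block_center","clip_holder","catch_near","catch_far"]:
    for r in ctrl.search_frame(q,im)[:4]:
        e=r["extent"]; print(q,round(r["conf"],2),np.round(e),np.round(pt(im,e[0],e[1])))
s=ctrl.read_state();print(s)
E
```

```text
pics
block_center 0.86 [216. 204.  32.  35.] [484. 263.  31.]
clip_holder 0.56 [439. 203.  43.  53.] [ 490. -302.    5.]
catch_far 0.67 [435. 178.   8.  10.] [ 543. -281.   63.]
{'clock': 0.25, 'qpos': array([ 1.06719953,  0.62887176,  0.03846704,  1.51781665, -0.02697884,
        0.99627272, -0.02000203]), 'qd': array([-0.00020831, -0.0013258 ,  0.0020571 , -0.00139116,  0.00079928,
        0.00088124, -0.00074422]), 'tau': array([ 1.81221262e-04, -5.62900543e+01,  1.22482494e+00, -1.93373752e+01,
        1.09982619e-02,  7.50714331e-03, -4.23523556e-05]), 'eef_pos': array([ 275.47829254, -588.4517809 ,  230.8733858 ]), 'tool_rot': array([-3.14074216e+00,  6.80380318e-06,  4.37798481e-01]), 'force': array([0.58279365, 0.40425646, 0.27979473]), 'torque': array([-0.01411443,  0.07087658,  0.00607426]), 'width': 85.18386285710795}
```

View pics/top1.png

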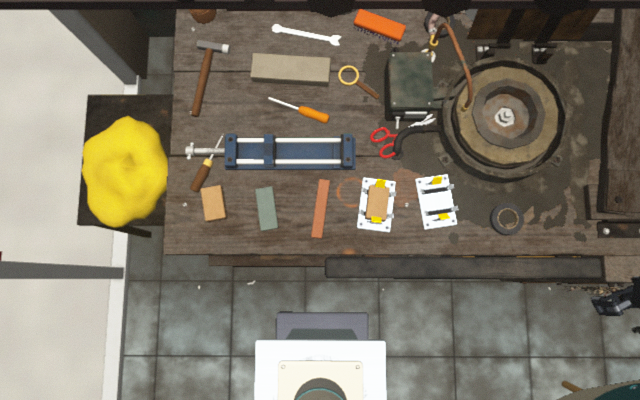

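The top view shows the loose block at pixel (213,203), slip stone (266,208), dressing stick (320,208), the filled holder (377,204) and the empty holder (437,202). Next I measure the poses.

```bash
cat > m.py <<'E'
from h import *
im=ctrl.get_image("top"); P=cloud(im); c=im["color"].astype(int)
hsv=cv2.cvtColor(im["color"],cv2.COLOR_RGB2HSV)
def rep(n,m,z):
    v,u=np.nonzero(m); p=np.array([pt(im,a,b,z)[:2] for a,b in zip(u,v)])
    r=cv2.minAreaRect(p.astype(np.float32)); print(n,len(p),np.round(p.mean(0),1),r)
def win(x0,y0,x1,y1):
    w=np.zeros((400,640),bool); w[y0:y1,x0:x1]=1; return w
h,s,v=[hsv[...,i] for i in range(3)]
m=win(195,180,232,226)&(P[...,2]>18)&(P[...,2]<45); rep("block",m,30); print(np.median(P[m][:,2]))
w=win(410,168,465,235); rep("plate",w&(s<40)&(v>190)&(P[...,2]<20),6)
yl=w&(h>22)&(h<35)&(s>170)&(v>150)
n,l,st,ce=cv2.connectedComponentsWithStats(yl.astype(np.uint8))
for i in range(1,n):
    if st[i,4]>5:
        q=P[l==i]; print("yel",st[i],np.round(ce[i],1),np.round(q.mean(0),1),np.round(q.max(0)),np.round(q.min(0)), np.round(pt(im,*ce[i],55),1))
E
python3 m.py
```

```text
block 780 [491.2 272.3] ((497.18359375, 277.67779541015625), (108.62147521972656, 67.54661560058594), 10.568397521972656)
28.59006897692649
plate 1253 [ 493.  -291.9] ((495.37591552734375, -293.70050048828125), (132.8394317626953, 85.1697006225586), 8.405405044555664)
yel [432 177  10   7  57] [436.6 180.1] [ 540.1 -286.9   53.8] [ 548. -277.   65.] [ 534. -297.   44.] [ 539.9 -286.6   55. ]
yel [438 213  12   6  52] [443.2 215.6] [ 452.  -299.8   53.4] [ 465. -289.   66.] [ 445. -311.    7.] [ 451.7 -299.4   55. ]
```

```bash
python3 -m crank '[[[0.8,-0.9,0,0,0,0.8],[0.8,-0.9,0,0,0,0.8],[0.8,-0.9,0,0,0,0.8],[0.7,-1,0,0,0,0],[0.7,-1,0,0,0,0],[0.7,-1,0,0,0,0],[0.7,-1,0,0,0,0],[0.7,-1,0,0,0,0],[0.7,-1,0,0,0,0],[0.6,-1,0,0,0,0],[0.6,-1,0,0,0,0],[0.5,-1,0,0,0,0]]]' -1
cat > go.py <<'E'
import sys
from h import *
from scipy.spatial.transform import Rotation as Ro
# target TCP x y z yaw(deg): prints remaining move in tool axes/units
s=ctrl.read_state(); x,y,z,yw=map(float,sys.argv[1:5])
R=Ro.from_euler("xyz",s["tool_rot"]); T=Ro.from_euler("xyz",[np.pi,0,np.radians(yw)])
d=np.array([x,y,z])-s["eef_pos"]; rv=(R.inv()*T).as_rotvec(degrees=True)
print("t",round(s["clock"],2),"pos",np.round(s["eef_pos"],1),"yaw",np.round(np.degrees(s["tool_rot"]),1),"F",np.round(s["force"],1),"w",round(s["width"],1))
print("shift now",np.round(R.inv().apply(d)/30,2),"shift after turn",np.round(T.inv().apply(d)/30,2),"turn",np.round(rv/6,2))
E
python3 go.py 491 272 200 10.6
```

```text
clock: 1.3
eef_pos: [446.5, -185.7, 228.0]
tool_rot: [3.133, 0.001, 0.155]
force: [0.4, -0.5, 0.4]
width: 85.4
t 1.3 pos [ 446.5 -185.7  228. ] yaw [1.795e+02 1.000e-01 8.900e+00] F [ 0.4 -0.5  0.4] w 85.4
shift now [  3.82 -14.85   0.81] shift after turn [  4.26 -14.72   0.93] turn [ 0.08  0.01 -0.29]
```

```bash
python3 -m crank '[[[0.3,-1,0.05,0,0,-0.05],[0.3,-1,0.05,0,0,-0.05],[0.3,-1,0.05,0,0,-0.05],[0.3,-1,0.05,0,0,-0.05],[0.3,-1,0.05,0,0,-0.05],[0.3,-1,0.05,0,0,0],[0.3,-1,0.05,0,0,0],[0.3,-1,0.05,0,0,0],[0.3,-1,0.05,0,0,0],[0.3,-1,0.05,0,0,0],[0.3,-1,0.05,0,0,0],[0.3,-1,0.05,0,0,0]]]' 
python3 -m crank '[[[0.3,-1,0.05,0,0,0],[0.3,-1,0.05,0,0,0],[0.3,-0.8,0,0,0,0],[0,0,0,0,0,0],[0,0,0,0,0,0]]]' >/dev/null
python3 go.py 491 272 200 10.6
cat > wl.py <<'E'
import sys
from h import *
im=ctrl.get_image("wrist"); save(im,sys.argv[1])
P=cloud(im)
for r in ctrl.search_frame("block_center",im)[:3]:
    e=r["extent"]; print(r["conf"],np.round(e),np.round(pt(im,e[0],e[1]),1))
r=ctrl.search_frame("block_center",im)
if r:
    u,v,w,h=r[0]["extent"]; M=np.zeros((400,640),bool); M[max(0,int(v-h/2-6)):int(v+h/2+6),max(0,int(u-w/2-6)):int(u+w/2+6)]=1
    M&=(P[...,2]>24)&(P[...,2]<36)
    q=P[M]; print(len(q),"z",np.median(q[:,2]),cv2.minAreaRect(q[:,:2].astype(np.float32)))
E
python3 wl.py w1.png
```

```text
clock: 2.3
eef_pos: [492.6, 208.1, 208.9]
tool_rot: [3.132, -0.007, 0.185]
force: [0.3, -0.4, 0.2]
width: 85.8
t 2.72 pos [502.1 310.5 204.5] yaw [179.8  -0.5  11.3] F [ 0.1 -1.1 -0.4] w 85.9
shift now [-0.61  1.19  0.15] shift after turn [-0.6   1.19  0.15] turn [ 0.04 -0.09  0.11]
0.71 [350. 204.  44.  72.] [489.5 272.1  28.8]
3047 z 29.578526021155866 ((490.9779052734375, 275.3916015625), (95.34671020507812, 60.24617385864258), 11.78736686706543)
```

View pics/w1.png

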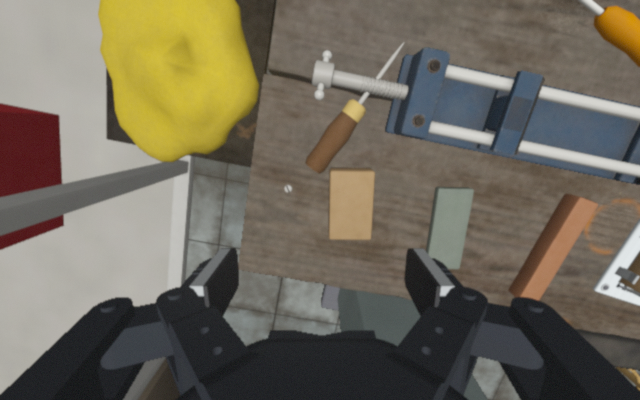

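The wrist view shows the block's top face, with corners at about (332,169), (375,170), (372,241) and (329,239). The slip stone is about 60 px to its right, leaving room for the finger.

```bash
cat > b.py <<'E'
import sys
from h import *
im=cv2.imread("pics/w1.png") if 0 else None
im=ctrl.get_image("wrist")
hsv=cv2.cvtColor(im["color"],cv2.COLOR_RGB2HSV).astype(int)
ref=np.median(hsv[190:220,340:362].reshape(-1,3),0); print(ref)
m=(abs(hsv-ref)<[5,40,30]).all(-1)
n,l,st,ce=cv2.connectedComponentsWithStats(m.astype(np.uint8)); k=l[204,350]
c,_=cv2.findContours((l==k).astype(np.uint8),cv2.RETR_EXTERNAL,cv2.CHAIN_APPROX_NONE)
c=max(c,key=len)[:,0]; print(st[k])
p=np.array([pt(im,u,v,30)[:2] for u,v in c]).astype(np.float32); print(cv2.minAreaRect(p))
E
python3 b.py
```

```text
[ 18.  93. 179.]
[ 328  171   45   68 2895]
((487.2605895996094, 270.7716979980469), (81.7684097290039, 50.22236633300781), 11.006884574890137)
```

```bash
python3 -m crank '[[[-0.35,0.65,0.6,0,0,0],[-0.3,0.6,0.8,0,0,0.05],[0,0,1,0,0,0],[0,0,1,0,0,0],[0,0,0,0,0,0],[0,0,0,0,0,0]]]' -1 >/dev/null
python3 go.py 488.5 271.3 5 11
```

```text
t 3.42 pos [495.7 257.7 104.1] yaw [179.7  -1.   10. ] F [0.4 0.5 0.8] w 85.2
shift now [-0.21 -0.51  3.3 ] shift after turn [-0.15 -0.49  3.3 ] turn [ 0.05 -0.16 -0.16]
```

```bash
python3 -m crank '[[[-0.1,-0.25,0.7,0,-0.1,-0.1],[-0.05,-0.2,0.7,0,-0.05,-0.05],[0,0,0,0,0,0],[0,0,0,0,0,0]]]' -1 >/dev/null
python3 go.py 488.5 271.3 5 11
```

```text
t 3.75 pos [494.2 269.3  67.7] yaw [179.8  -0.5  10.7] F [ 0.1 -0.5  0.6] w 85.3
shift now [-0.19 -0.11  2.09] shift after turn [-0.17 -0.1   2.09] turn [ 0.04 -0.09 -0.05]
```

```bash
python3 -m crank '[[[-0.15,-0.1,0.5,0,-0.1,0],[-0.1,0,0.5,0,0,0],[0,0,0.5,0,0,0],[0,0,0.4,0,0,0],[0,0,0,0,0,0],[0,0,0,0,0,0]]]' -1 >/dev/null
python3 go.py 488.5 271.3 5 11
python3 - <<'E'
from h import *
save(ctrl.get_image("wrist"),"w2.png")
E
```

```text
t 4.25 pos [491.9 272.8  15.7] yaw [-180.    -0.6   10.5] F [ 0.6 -0.4  0.3] w 85.5
shift now [-0.12  0.03  0.35] shift after turn [-0.12  0.03  0.36] turn [ 0.   -0.1  -0.08]
```

View pics/w2.png

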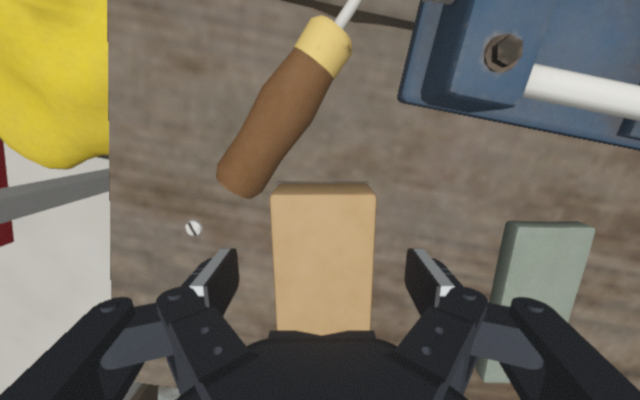

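The block is centred between the open fingers. Its far top edge is at row ~195 (columns 272–375), and the slip stone is clear of the right finger.

```bash
python3 - <<'E'
from h import *
im=ctrl.get_image("wrist")
a,b,c=pt(im,272,195,30),pt(im,375,195,30),pt(im,323.5,195,30)
print(a,b,c, "yaw",np.degrees(np.arctan2(a[1]-b[1],a[0]-b[0]))-90)
print("centre",c-43*np.array([np.cos(np.radians(10.7)),np.sin(np.radians(10.7)),0]))
E
python3 -m crank '[[[-0.1,0,0.2,0,-0.1,0],[0,0,0.1,0,0,0],[0,0,0,0,0,0],[0,0,0,0,0,0]]]' -1
```

```text
[522.92958249 301.83199724  30.        ] [531.80950991 254.18633311  30.        ] [527.36881601 278.01308303  30.        ] yaw 10.557335371068717
centre [485.11646576 270.02941857  30.        ]
clock: 4.68
eef_pos: [490.2, 272.9, 8.2]
tool_rot: [-3.14, -0.003, 0.184]
force: [-0.2, -0.3, 0.1]
width: 85.2
```

```bash
python3 -m crank '[[[-0.1,0,0.1,0,0,0],[0,0,0,0,0,0],[0,0,0,0,0,0]]]' -1 >/dev/null; python3 -m crank '[[[0,0,0,0,0,0],[0,0,0,0,0,0],[0,0,0,0,0,0],[0,0,0,0,0,0],[0,0,0,0,0,0],[0,0,0,0,0,0],[0,0,0,0,0,0],[0,0,0,0,0,0]]]' 1
python3 go.py 486 271 5 10.6
```

```text
clock: 5.6
eef_pos: [487.2, 272.5, 5.5]
tool_rot: [-3.14, -0.004, 0.184]
force: [-0.0, -0.1, 0.3]
width: 51.2
t 5.6 pos [487.2 272.5   5.5] yaw [-179.9   -0.2   10.5] F [-0.  -0.1  0.3] w 51.2
shift now [-0.05  0.04  0.02] shift after turn [-0.05  0.04  0.02] turn [-0.02 -0.04 -0.01]
```

```bash
python3 -m crank '[[[0,0,-0.6,0,0,0],[0,0,-1,0,0,0],[0,0,-1,0,0,0],[0,0,-1,0,0,0],[0,0,-0.8,0,0,0],[-0.05,0.6,-0.3,0,0,0],[-0.1,1,0,0,0,0],[-0.1,1,0,0,0,0],[-0.15,1,0,0,0,0.05],[-0.15,1,0,0,0,0.05],[-0.15,1,0,0,0,0.05],[-0.15,1,0,0,0,0]]]' 1
python3 go.py 495.5 -293 140 8.4
```

```text
clock: 6.6
eef_pos: [497.5, 76.0, 152.0]
tool_rot: [-3.135, -0.007, 0.185]
force: [0.2, -0.2, 0.0]
width: 51.3
t 6.6 pos [497.5  76.  152. ] yaw [-179.6   -0.4   10.6] F [ 0.2 -0.2  0. ] w 51.3
shift now [-2.34 12.08  0.3 ] shift after turn [-1.86 12.16  0.4 ] turn [-0.07 -0.06  0.37]
```

```bash
python3 -m crank '[[[-0.15,1,0,0,0,0.1],[-0.15,1,0,0,0,0.1],[-0.15,1,0,0,0,0.1],[-0.15,1,0,0,0,0],[-0.15,1,0,0,0,0],[-0.15,1,0,0,0,0],[-0.15,1,0,0,0,0],[-0.15,1,0,0,0,0],[-0.15,0.9,0,0,0,0],[-0.1,0.6,0,0,0,0],[0,0,0,0,0,0],[0,0,0,0,0,0]]]' 1 >/dev/null
python3 go.py 495.5 -293 140 8.4
python3 m.py | grep -v block
python3 - <<'E'
from h import *
im=ctrl.get_image("wrist");save(im,"w3.png")
for q in ["clip_holder","catch_far","catch_near"]:
    for r in ctrl.search_frame(q,im)[:3]:
        e=r["extent"]; print(q,round(r["conf"],2),np.round(e),np.round(pt(im,e[0],e[1])))
E
```

```text
t 7.6 pos [ 494.8 -236.7  149.4] yaw [-179.9   -0.3    8. ] F [-0.1  0.5  0.3] w 51.2
shift now [-0.24  1.86  0.31] shift after turn [-0.25  1.86  0.31] turn [-0.02 -0.05 -0.07]
23.31094236976147
plate 188 [ 445.9 -275.8] ((451.0295715332031, -283.1032409667969), (45.54262161254883, 50.15121078491211), 9.465780258178711)
clip_holder 0.85 [384. 195.  93. 120.] [ 561. -228.  292.]
catch_far 0.83 [388. 162.  36.  21.] [ 541. -286.   58.]
```

View pics/w3.png

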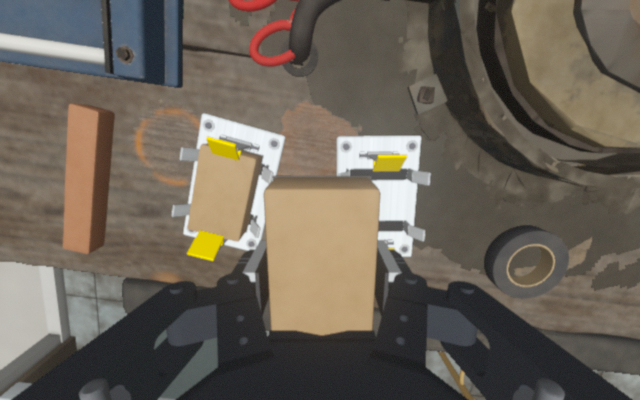

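The wrist view shows the block square in the fingers, with its far top edge at row ~187 and columns 266–379. The empty holder is to the right, its plate corners at (337,137), (421,136) and (410,256), with the far catch at (389,162).

Run:
```python
from h import *
im=ctrl.get_image("wrist"); P=cloud(im)
a,b,c=[pt(im,*q,6) for q in [(337,137),(421,136),(410,256)]]
print(a,b,c,"centre",(a+c)/2, "yaws",np.degrees(np.arctan2(a[1]-b[1],a[0]-b[0]))-90,np.degrees(np.arctan2(b[1]-c[1],b[0]-c[0])),np.linalg.norm(a-b),np.linalg.norm(b-c))
s=ctrl.read_state()
e=s["eef_pos"];y=s["tool_rot"][2]
m=np.array(P[300,322]);print("top z",m, P[230,322])
f,l,r=[pt(im,q,187,m[2])for q in(322,267,379)]
ax=np.array([np.cos(y),np.sin(y)]);la=np.array([np.sin(y),-np.cos(y)])
print("far edge rel tcp along/lat",(f-e)[:2]@ax-43,(f-e)[:2]@la,(l-e)[:2]@la,(r-e)[:2]@la)
```

```text
[ 554.25144055 -241.26056462    6.        ] [ 567.21396464 -323.50622942    6.        ] [ 438.46695315 -342.27701525    6.        ] centre [ 496.35919685 -291.76878994    6.        ] yaws 8.9565622901508 8.295044597148138 83.26089364191499 130.10816795175663
top z [ 482.53460743 -236.76148583  174.30115523] [ 517.72114587 -231.61728187  173.55295057]
far edge rel tcp along/lat -0.8823917694304058 0.5321703955705379 -23.033663168587065 24.932349219450877
```

```bash
python3 -m crank '[[[-0.1,0.6,0.3,0,0,-0.05],[-0.05,0.6,0.4,0,0,0],[0,0.4,0.4,0,0,0],[0,0,0.3,0,0,0],[0,0,0,0,0,0],[0,0,0,0,0,0]]]' 1 >/dev/null
python3 go.py 496.5 -292.4 100 8.5
```

```text
t 8.4 pos [ 501.8 -275.8  106.9] yaw [-179.7   -0.5    9.3] F [ 0.6 -0.4  0. ] w 51.7
shift now [-0.27  0.52  0.22] shift after turn [-0.26  0.52  0.23] turn [-0.05 -0.08  0.13]
```

```bash
python3 -m crank '[[[-0.15,0.3,0.1,0,-0.05,0.1],[-0.1,0.2,0.1,0,0,0],[0,0,0,0,0,0],[0,0,0,0,0,0]]]' 1 >/dev/null
python3 go.py 496.5 -292.4 100 8.5
```

```text
t 8.73 pos [ 497.4 -290.   101.6] yaw [-179.7   -0.2    8.9] F [-0.4  0.7 -0.4] w 51.3
shift now [-0.04  0.08  0.05] shift after turn [-0.04  0.08  0.05] turn [-0.06 -0.03  0.06]
```

```bash
python3 -m crank '[[[-0.05,0.1,0.4,-0.05,-0.05,0.05],[0,0,0.4,0,0,0],[0,0,0,0,0,0],[0,0,0,0,0,0]]]' 1 >/dev/null
python3 go.py 496.5 -292.4 15 8.5
python3 - <<'E'
from h import *
save(ctrl.get_image("wrist"),"w4.png")
im=ctrl.get_image("wrist"); P=cloud(im)
hsv=cv2.cvtColor(im["color"],cv2.COLOR_RGB2HSV).astype(int)
yl=(hsv[...,0]>22)&(hsv[...,0]<35)&(hsv[...,1]>170)&(hsv[...,2]>150)
n,l,st,ce=cv2.connectedComponentsWithStats(yl.astype(np.uint8))
for i in range(1,n):
    if st[i,4]>40: q=P[l==i]; print(st[i],np.round(np.median(q,0),1),np.round(q.min(0)),np.round(q.max(0)))
E
```

```text
t 9.07 pos [ 496.8 -293.7   76.6] yaw [179.9   0.    8.5] F [ 0.6 -0.1  0.6] w 51.3
shift now [-0.   -0.05  2.05] shift after turn [-0.   -0.04  2.05] turn [0.01 0.01 0.  ]
[ 44 127  69  36 814] [ 533.9 -149.3   58.6] [ 522. -284.   -0.] [564. -78. 218.]
[104 148  12  11  83] [ 529.  -159.5   44.2] [ 525. -161.   41.] [ 532. -156.   53.]
[303 157  42  18 701] [ 542.2 -288.2   59.2] [ 534. -300.   48.] [ 564. -276.  218.]
[  42  258   64   45 1687] [ 442.5 -137.3   54.2] [ 378. -284.   -2.] [564. -59. 218.]
```

View pics/w4.png

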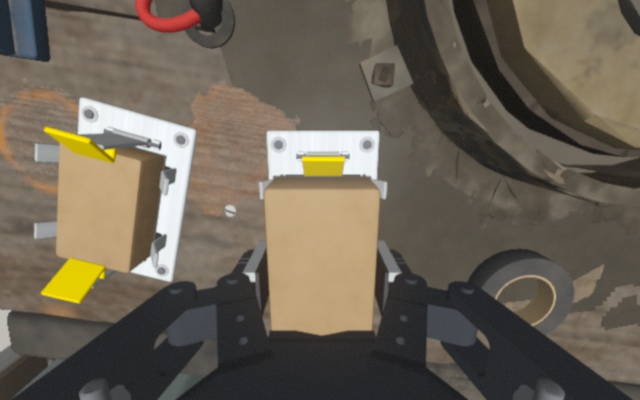

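The block is centred over the holder: plate centre, far catch and block axis are all at column ~323, with the guides symmetric at 265 and 380. I press down now.

```bash
python3 -m crank '[[[0,-0.04,0.3,0,0,0],[0,0,0.3,0,0,0],[0,0,0.3,0,0,0],[0,0,0,0,0,0]]]' 1 >/dev/null
python3 go.py 496.5 -292.4 15 8.5
python3 -m crank '[[[0,0,0.25,0,0,0],[0,0,0.25,0,0,0],[0,0,0,0,0,0]]]' 1 >/dev/null
python3 go.py 496.5 -292.4 15 8.5
```

```text
t 9.5 pos [ 497.7 -293.1   49.1] yaw [ 1.798e+02 -1.000e-01  8.500e+00] F [-0.4  0.6 -1.5] w 51.3
shift now [-0.04 -0.03  1.14] shift after turn [-0.03 -0.03  1.14] turn [ 0.03 -0.02  0.  ]
t 9.75 pos [ 497.6 -293.2   32. ] yaw [ 1.798e+02 -1.000e-01  8.500e+00] F [-0.6  0.3 -2. ] w 51.4
shift now [-0.03 -0.03  0.57] shift after turn [-0.03 -0.03  0.57] turn [ 0.03 -0.01  0.  ]
```

```bash
python3 -m crank '[[[-0.02,0,0.2,0,0,0],[0,0,0.2,0,0,0],[0,0,0,0,0,0]]]' 1 >/dev/null
python3 go.py 496.5 -292.4 15 8.5
python3 -m crank '[[[0,0,0.1,0,0,0],[0,0,0.1,0,0,0],[0,0,0,0,0,0]]]' 1 >/dev/null
python3 go.py 496.5 -292.4 15 8.5
python3 - <<'E'
from h import *
save(ctrl.get_image("wrist"),"w5.png")
E
```

```text
t 10.0 pos [ 496.7 -293.2   18.1] yaw [ 1.798e+02 -1.000e-01  8.500e+00] F [-0.  -1.8 -8.1] w 51.5
shift now [-0.   -0.03  0.1 ] shift after turn [-0.   -0.03  0.1 ] turn [ 0.03 -0.01  0.  ]
t 10.25 pos [ 497.2 -293.4   16.9] yaw [ 1.798e+02 -1.000e-01  8.500e+00] F [ 0.4  0.4 -0.6] w 51.4
shift now [-0.02 -0.04  0.06] shift after turn [-0.02 -0.04  0.06] turn [ 0.03 -0.02 -0.  ]
```

View pics/w5.png

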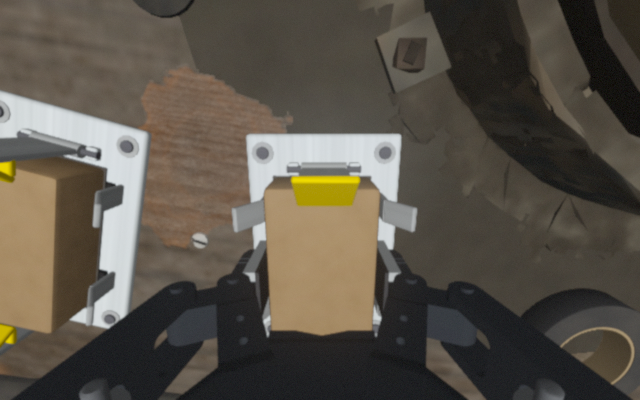

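The far catch has snapped back over the block's end (nose at (325,190)). I press a touch more, release, lift and check the near catch.

```bash
python3 -m crank '[[[0,0,0.1,0,0,0],[0,0,0.1,0,0,0],[0,0,0,0,0,0],[0,0,0,0,0,0]]]' 1
python3 -m crank '[[[0,0,0,0,0,0],[0,0,0,0,0,0],[0,0,0,0,0,0],[0,0,0,0,0,0],[0,0,0,0,0,0]]]' -0.5
python3 go.py 496.5 -292.4 150 8.5
```

```text
clock: 10.63
eef_pos: [498.7, -294.0, 17.1]
tool_rot: [3.136, -0.005, 0.148]
force: [-0.2, 0.2, -2.9]
width: 51.1
clock: 11.05
eef_pos: [498.5, -293.7, 15.1]
tool_rot: [3.137, -0.004, 0.148]
force: [0.8, -0.8, 0.5]
width: 63.9
t 11.05 pos [ 498.5 -293.7   15.1] yaw [179.7  -0.2   8.5] F [ 0.8 -0.8  0.5] w 63.9
shift now [-0.04 -0.03 -4.5 ] shift after turn [-0.06 -0.05 -4.5 ] turn [ 0.04 -0.04 -0.  ]
```

```bash
python3 -m crank '[[[-0.05,0,-0.3,0,0,0],[0,0,-0.4,0,0,0],[0,0,-0.6,0,0,0],[0,0,-0.8,0,0,0],[0,0,-1,0,0,0],[0,0,-1,0,0,0],[0,-0.5,-1,0,0,0],[0,-1,-0.5,0,0,0],[0,-1,0,0,0,0],[0,-1,0,0,0,0],[0,-1,0,0,0,0],[0,-1,0,0,0,0]]]'
python3 -m crank '[[[0,-1,0,0,0,0],[0,-0.5,0,0,0,0],[0,0,0,0,0,0],[0,0,0,0,0,0]]]'
cat >> m.py <<'E'
m=win(405,165,470,240)&(h>8)&(h<22)&(s>60)&(P[...,2]>30)&(P[...,2]<48)&~yl; rep("seated",m,40); print("top z",np.median(P[m][:,2]))
save(im,"t2.png",(350,150,490,250),5)
E
python3 m.py
```

```text
clock: 12.05
eef_pos: [472.6, -134.1, 201.8]
tool_rot: [3.127, -0.016, 0.132]
force: [1.1, 0.7, 0.3]
width: 63.7
clock: 12.38
eef_pos: [465.2, -80.2, 206.2]
tool_rot: [3.129, -0.022, 0.143]
force: [0.5, -1.2, 0.1]
width: 63.6
block 67 [533.9 309.8] ((531.2772216796875, 306.6019287109375), (28.38518714904785, 20.241458892822266), 2.37174391746521)
22.934836655820646
plate 675 [ 484.9 -287.1] ((495.6786193847656, -293.8742980957031), (131.87493896484375, 84.76410675048828), 8.457378387451172)
yel [432 177  10   8  68] [436.7 180.5] [ 539.5 -287.4   52.6] [ 546. -277.   66.] [ 532. -301.   39.] [ 539.  -286.9   55. ]
yel [438 213  12   6  54] [443.3 215.6] [ 452.  -300.    53.7] [ 460. -289.   64.] [ 445. -312.   40.] [ 451.8 -299.6   55. ]
seated 646 [ 497.5 -292.2] ((513.0009155273438, -324.21844482421875), (90.25144958496094, 141.4005126953125), 24.90483856201172)
top z 39.23109593209391
```

View pics/t2.png

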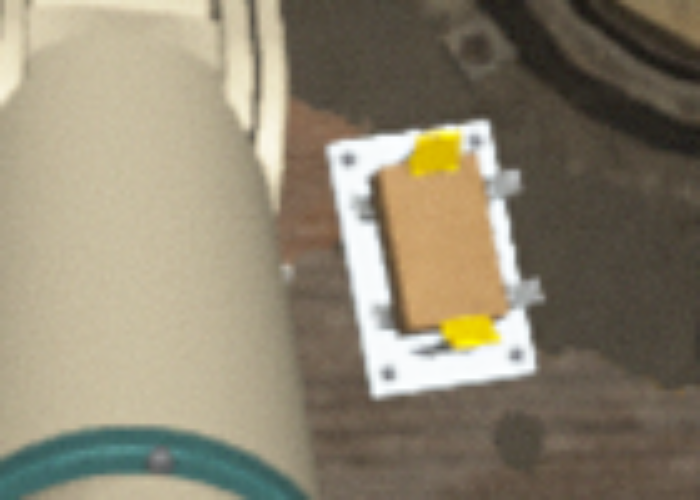

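The block sits along the holder with a yellow catch over each end, at crop positions (435,153) and (470,331). Both catches are where they were when shut before, and the block's top is at ~39 mm (40 expected).

```bash
python3 -m crank '[[[0,0,0,0,0,0],[0,0,0,0,0,0],[0,0,0,0,0,0]]]'; python3 -c "
from cell import ctrl
print(ctrl.finish_job())"
```

```text
clock: 12.68
eef_pos: [466.0, -84.5, 207.0]
tool_rot: [3.127, -0.023, 0.137]
force: [-0.4, -0.2, -0.6]
width: 63.8
the job is handed in; nothing more can be done
None
```

I gripped the loose cork block, carried it to the empty holder, pressed it past both catches (measured force peaked near 8 N, then dropped as they snapped), released it and backed the arm off. I handed the job in at 12.7 s on the clock; no verdict is reported.

**Last checks:**
- **Height:** the top of the block measured about 39 mm, against 40 mm expected when seated.
- **Position:** the block's centre is about 2 mm from the holder's middle.
- **Catches:** both lie over the block's ends and are within about 1 mm of their original shut positions in the top view. I did not measure the catch angles directly.
- **Arm:** it was clear, with force near zero and the gripper open to 64 mm.

**Checks that failed or disagreed:**
- **Block angle:** the automatic rectangle fit on the seated block failed because it also picked up other pixels. I judged that the block lies along the holder from the picture alone.
- **Height reading at the end of the press:** the tool stopped at 17.1 mm, about 1.6 mm above what I predicted. I put this down to slip in the grip or measurement error.

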